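# Isolate and unseat a plug-in module at the breaker bank

### The arm

A 6-joint arm with a two-finger parallel gripper is mounted at the origin on a cart in front of the work surface, level with it; the furniture and walls round the work are solid. World frame = base frame: x ahead of the robot, y to its left, z up, the work surface at z = 0. Lengths are in m, angles in rad, forces in N, time in s.
With the tool pointing down it reaches from about 0.325 to 0.925 m from the base axis. Payload 3.1 kg.
Tool frame: the origin (TCP) lies at the very end of the fingers, on their centre line; the grasp point (between the pads) lies 19 mm behind it; z points along the fingers, y is the direction in which the jaws open and shut (so a half turn about z gives the same grasp; the last joint's range is limited). The gripper opens to 85 mm and grips with 20 to 120 N. Pads are 22 mm wide; open, the fingers measure 114 mm over their backs; the gripper's body (76 mm by 85 mm) begins 54 mm behind the grasp point. The pads swing forward as they close: fully open they stand 13 mm farther back than shut.
Start: joints at [1.055, 0.217, 1.613, -0, 1.311, -0.112], TCP at [0.246, 0.575, 0.231] pointing down, gripper open.
Joint ranges: [-2.75, 2.75], [-0.78, 2.1], [0.31, 2.55], [-1.13, 4.27], [0.13, 2.63], [-2.58, 2.58]. Speed limits (rad/s): [2.79, 2.79, 3.14, 3.14, 3.14, 3.14].

### API

Orientations are given as a unit quaternion [w, x, y, z].
In Python, from workcell import env, get_image, get_calibration, finish_job gives the robot as it stands. The module is installed in compiled form; this text tells all that it offers.
- The arm moves only by the tool servo_tool, never from a script. Its argument "rows" is a list of rows, each a list of 2 entries, a list of its own where there are three numbers: the shift along the tool's x, y, z normalised to -1 to 1, where 1 is 40 mm, then the turn, a rotation vector about the tool's x, y, z normalised to -1 to 1, where 1 is 4 degrees. In form: [[[tx, ty, tz], [ax, ay, az]], ...]. A call has exactly 10 rows; each row shifts and turns the commanded pose from where the row before left it, along the tool's axes as they then stand; what a row does not reach is not made up. A row lasts 1/12 s, in which the tool goes at most 41.7 mm and 7.16 degrees, less where a joint would pass 70% of its speed; a pose out of reach is approached as far as the arm can. A call with a number of a shift or a turn outside -1 to 1 is refused whole. A call with a gripper value outside its range is refused whole. "grip" is the closure, from 0 (fully open) to 1 (shut), set as the call begins (left out, the last holds). The fingers move at their own pace and stop on an object; the grip force is fixed at half the most. Time passes only in rows, so rows that do not move let the fingers close, or fill a call up. It gives the time, the measured TCP pose, the force and the opening at its end, in the units of the state.
- env.get_obs(): the state, without advancing time (a new reading comes with each control period).
- get_image(name): name is "side" or "top" or "wrist"; returns (picture, depth): 400x640x3 uint8, red, green, blue; 400x640 float32, m along the optical axis (not along the pixel's ray), 0 where there is no reading.
- get_calibration(name): a dict with "fovy" (degrees; the focal length in pixels is half the picture's height over the tangent of half this angle, whatever the lens; pixels are square), "cx", "cy" (the principal point, pixels), "extrinsics" (4x4, takes a point from camera to world coordinates). Camera axes: x right, y down, z forward; pixel columns grow to the right and rows downward; lengths in m; the calibration is good to about 2 mm. A picture is of the moment at which its call begins: read the wrist's pose just before it. get_calibration takes no time and is no camera call; for the wrist camera it gives the pose at the moment of the call.
- finish_job(): hands the job in, once; it reports no verdict.
The state is a dict: "t": time; "qpos": joint angles; "joint_vel": joint speeds; "tau": joint torques, N m; "tcp_pos": TCP position; "ee_rot": TCP orientation; "wrist_force": force on the tool from outside, world axes, zero at the start; "ft_torque": the same for the moment, N m; "grip_width": opening from 0.0 (shut) to 1.0 (fully open).
Only numpy, scipy, OpenCV 4.12 (cv2) and the standard library are available. Lean on these libraries where they do the work, as an engineer would, in place of code of your own. Each camera call takes 0.05 s, during which the arm holds its last target.

### The job

Take the plug-in module out of service: first switch off its two breakers, the ones with the broad flat handles, by flipping them fully over to the far side, and only then swing both of the module's ejector levers fully outwards so that it is pried up and left standing loose in its slot. Leave the three breakers with round handles as they are (one is already off), and do not disturb the other things on the bench.

Things in the scene. Friction and masses are not known exactly. Their poses are not given: they have to be found in the camera images.
- bank: breaker bank: aluminium mounting plate 66 mm deep (its x) by 224 mm wide (its y), fixed to the bench, origin at the centre of its underside. Five breakers stand on it side by side in a row along its y, at 40 mm pitch (at y = -80, -40, 0, 40 and 80 mm), their order unknown. +x of the bank points away from the robot, z up.
- socket: module socket, fixed to the bench in front of the bank, on the robot's side; steel foot 46 mm (its x) by 190 mm (its y), origin at the centre of its underside. The slot for the module runs along its y between two aluminium walls 132 mm long 17.6 mm apart, with their top 48 mm above the bench; an ejector lever stands at each end of the slot. +x points away from the robot.
- module: plug-in module, a flat grey metal case 120 mm long (y), 16 mm thick (x), 52 mm high, ribbed top edge, 0.2 to 0.42 kg; origin at the centre of its underside, z up. Seated, its underside is 12 mm and its top 64 mm above the bench; with both ejector levers open it stands about 15 mm higher, still in the slot.
- module_centre (a point): centre of the module (26 mm above its underside, half-way along); 38 mm above the bench when it is seated. Fixed equipment stands round the work: a bin 0.12 m high close behind the bank, a fixture frame 0.27 m high behind to the right (from about x 0.50, y -0.18), a press 0.44 m high on the left (from about y 0.17): come in from the robot's side and above.
- broad_1_handle (a joint): hinge of a breaker with a BROAD flat handle (paddle 28 mm wide along the row, 9 mm thick), rad: 0 = on (handle leans 0.45 from upright towards the front, the -x side of the bank), 0.9 = off (leans 0.45 towards the back, +x of the bank). It stays where it is left (about 2 N at the handle end moves it). Starts on.
- broad_1_tip (a point): point on the broad flat handle of that breaker. Distances: the pivot lies across the row, 36 mm above the plate's rail (46 mm above the bench); the point is on the handle's centre line 40 mm from the pivot; the handle ends 8 mm beyond the point. The breaker housing below is 37 mm wide, 62 mm deep and its top is 50 mm above the bench.
- broad_2_handle (a joint): hinge of a breaker with a BROAD flat handle (paddle 28 mm wide along the row, 9 mm thick), rad: 0 = on (handle leans 0.45 from upright towards the front, the -x side of the bank), 0.9 = off (leans 0.45 towards the back, +x of the bank). It stays where it is left (about 2 N at the handle end moves it). Starts on.
- broad_2_tip (a point): point on the broad flat handle of that breaker. Distances: the pivot lies across the row, 36 mm above the plate's rail (46 mm above the bench); the point is on the handle's centre line 40 mm from the pivot; the handle ends 8 mm beyond the point. The breaker housing below is 37 mm wide, 62 mm deep and its top is 50 mm above the bench.
- round_1_handle (a joint): hinge of a breaker with a thin ROUND handle (8 mm rod with a 16 mm ball), rad: 0 = on (handle leans 0.45 from upright towards the front, the -x side of the bank), 0.9 = off (leans 0.45 towards the back, +x of the bank). It stays where it is left (about 2 N at the handle end moves it). Starts on.
- round_1_tip (a point): centre of the ball of that breaker's round handle; heights and housing as for the broad ones.
- round_2_handle (a joint): hinge of a breaker with a thin ROUND handle (8 mm rod with a 16 mm ball), rad: 0 = on (handle leans 0.45 from upright towards the front, the -x side of the bank), 0.9 = off (leans 0.45 towards the back, +x of the bank). It stays where it is left (about 2 N at the handle end moves it). Starts on.
- round_2_tip (a point): centre of the ball of that breaker's round handle; heights and housing as for the broad ones.
- round_3_handle (a joint): hinge of a breaker with a thin ROUND handle (8 mm rod with a 16 mm ball), rad: 0 = on (handle leans 0.45 from upright towards the front, the -x side of the bank), 0.9 = off (leans 0.45 towards the back, +x of the bank). It stays where it is left (about 2 N at the handle end moves it). Starts off.
- round_3_tip (a point): centre of the ball of that breaker's round handle; heights and housing as for the broad ones.
- ejector_left (a joint): hinge of the ejector lever at the +y end of the socket, rad: 0 = closed (upright, as at the start), 0.6 = fully open (its top swung outwards, away from the module, towards the socket's +y). Its pivot is 76 mm from the socket's centre and 22 mm above the bench; the part below the pivot is a toe under the module that lifts this end of it as the lever opens. Stiff hinge, stays where it is left; about 2 N at the top moves it.
- ejector_left_tip (a point): middle of the top end of the left ejector lever, 84 mm from its pivot (106 mm above the bench when closed). The top 26 mm is a tab 16 mm wide (socket's x) and 8 mm thick (y), standing clear above the module's top.
- ejector_right (a joint): hinge of the ejector lever at the -y end of the socket, rad: 0 = closed (upright, as at the start), 0.6 = fully open (its top swung outwards, away from the module, towards the socket's -y). Its pivot is 76 mm from the socket's centre and 22 mm above the bench; the part below the pivot is a toe under the module that lifts this end of it as the lever opens. Stiff hinge, stays where it is left; about 2 N at the top moves it.
- ejector_right_tip (a point): middle of the top end of the right ejector lever, 84 mm from its pivot (106 mm above the bench when closed). The top 26 mm is a tab 16 mm wide (socket's x) and 8 mm thick (y), standing clear above the module's top.
- tape_roll: bystander: roll of tape lying flat, 73 mm across, 19 mm high; loose. Origin at the centre of its underside.
- earbud_case: bystander: black rounded case 44x62x24 mm, loose. Origin at the centre of its underside.
- wood_offcut: bystander: wooden block 45x85x22 mm, loose. Origin at the centre of its underside.

How it is judged:
On the way, in this order (a step that is already met when the one before it is completed fails the run):
1. both breakers with broad flat handles are off (value of joint each of broad_1_handle, broad_2_handle above 0.75 rad), for 0.2 s.
2. both ejector levers are open and the module stands raised in its slot (value of joint each of ejector_left, ejector_right above 0.5 rad and z of module_centre in the frame of socket between 0.047 and 0.06 m and angle between module_centre's own z axis and vertical below 0.15 rad), for 0.2 s.
At the end, for the whole second after the job is handed in: Broad-handled breakers over 0.75 rad; both ejector levers over 0.5 rad; module at rest, upright within 0.15 rad, its centre 47 to 60 mm above the socket's underside; round-handled breakers as they started (on ones under 0.2 rad, off one over 0.7 rad) (all of step 1 and all of step 2 and value of joint each of round_1_handle, round_2_handle below 0.2 rad and value of joint round_3_handle above 0.7 rad and linear speed of module below 0.02 m/s); the robot touches nothing.
It fails at once if an ejector lever is opened (over 0.2 rad) while a broad-handled breaker is not off (under 0.7 rad) (value of joint any of ejector_left, ejector_right above 0.2 rad and value of joint any of broad_1_handle, broad_2_handle below 0.7 rad).
It fails at once if a round-handled breaker is moved off its position (an on one over 0.3 rad, the off one under 0.6 rad) (value of joint any of round_1_handle, round_2_handle above 0.3 rad or value of joint round_3_handle below 0.6 rad).
It fails at once if the module is pulled out of its slot (raised more than 29 mm) or tipped over 0.4 rad (z of module_centre in the frame of socket above 0.067 m or angle between module_centre's own z axis and vertical above 0.4 rad).
It fails at once if the tape roll, the case or the wooden block is moved more than 20 mm (distance of any of tape_roll, earbud_case, wood_offcut from where it was at the start of the episode above 0.02 m).
It also fails if it takes over 48 s, if anything falls off the work surface, if the arm or the gripper's body presses on something with over 40 N, if the wrist force passes 120 N, or if a joint passes its speed limit or range.

## Working session

There is one attempt and no reset: what is moved stays moved. The work goes in short steps, Python scripts to look and compute and a tool call to move; the robot and the scene stay as the last step left them, time stands still between calls to the robot, and variables do not carry over. Pictures are saved under pics/ and viewed, and the job is handed in when it is done.

Besides the shell and the picture viewer there is one more tool, called after "Request:" as a command line: name --argument value ..., lists and objects as JSON in quotes. servo_tool: Moves the arm, as the interface text tells. Its arguments: {"type":"object","properties":{"rows":{"type":"array","items":{"type":"array"}},"grip":{"type":"number"}},"required":["rows"]}

```bash
mkdir -p pics; python3 - <<'E'
from workcell import env,get_image,get_calibration
import cv2,numpy as np
print(env.get_obs())
for n in("top","side"):
    im,d=get_image(n); cv2.imwrite(f"pics/{n}0.png",im[:,:,::-1]); np.save(f"pics/{n}0d.npy",d); np.save(f"pics/{n}0i.npy",im)
    print(n,get_calibration(n))
E
```

```text
{'t': 0.0, 'qpos': array([ 1.05481161e+00,  2.17780552e-01,  1.61492514e+00,  2.77449567e-05,
        1.31130356e+00, -1.12205227e-01]), 'joint_vel': array([-0.00020095, -0.00019802,  0.00205307,  0.0019315 ,  0.00039689,
        0.00038094]), 'tau': array([-1.60144249e-03, -3.96839905e+01, -3.03849185e+01, -1.47010778e-04,
        9.65625368e-03,  1.22639460e-05]), 'tcp_pos': array([0.24513143, 0.57403749, 0.2299566 ]), 'ee_rot': array([-3.86059305e-04,  2.00524405e-01,  9.79687962e-01, -1.14504442e-03]), 'wrist_force': array([ 0.51504177, -0.40034099, -0.16876033]), 'ft_torque': array([ 0.01098714,  0.01114377, -0.00504431]), 'grip_width': 1.000371013777504}
top {'fovy': 55.84577203634845, 'cx': 315.2206140605855, 'cy': 204.43096914192432, 'extrinsics': array([[ 0.01904132, -0.99584393,  0.08906344,  0.44549392],
       [-0.99961666, -0.01717108,  0.0217182 , -0.10376497],
       [-0.02009863, -0.08944284, -0.99578915,  1.01215864],
       [ 0.        ,  0.        ,  0.        ,  1.        ]])}
side {'fovy': 46.57021258997789, 'cx': 316.14782299657026, 'cy': 194.7436283620333, 'extrinsics': array([[ 0.43362277, -0.58149561,  0.68835612, -0.27876985],
       [-0.9009754 , -0.26736955,  0.34169701, -0.45777983],
       [-0.01464985, -0.76835953, -0.63985077,  0.81431538],
       [ 0.        ,  0.        ,  0.        ,  1.        ]])}
```

View pics/top0.png

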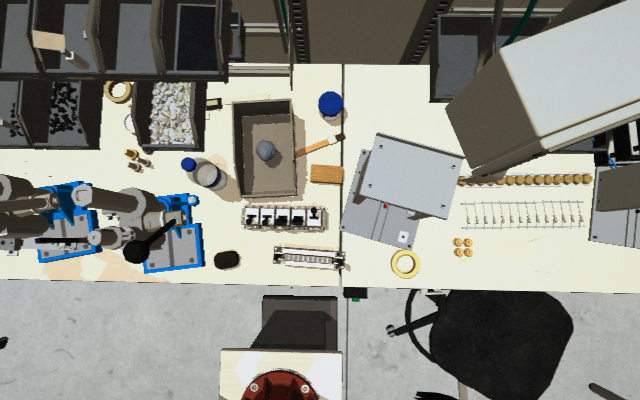

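View pics/side0.png

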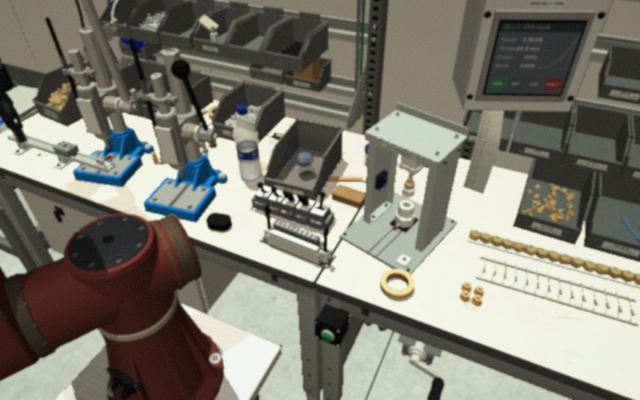

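```bash
python3 - <<'E'
import cv2
a=cv2.imread("pics/top0.png")[190:280,210:360]; cv2.imwrite("pics/top0c.png",cv2.resize(a,None,fx=5.2,fy=5.2,interpolation=cv2.INTER_CUBIC))
a=cv2.imread("pics/side0.png")[165:285,230:360]; cv2.imwrite("pics/side0c.png",cv2.resize(a,None,fx=5,fy=5,interpolation=cv2.INTER_CUBIC))
E
```

```text
(no output)
```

View pics/top0c.png

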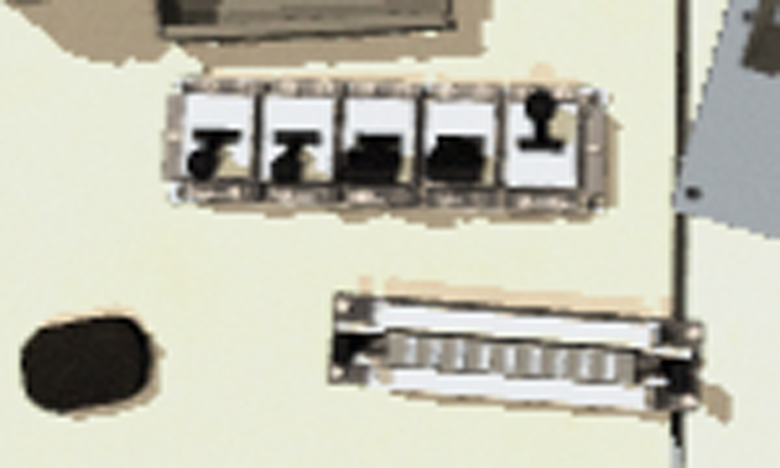

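View pics/side0c.png

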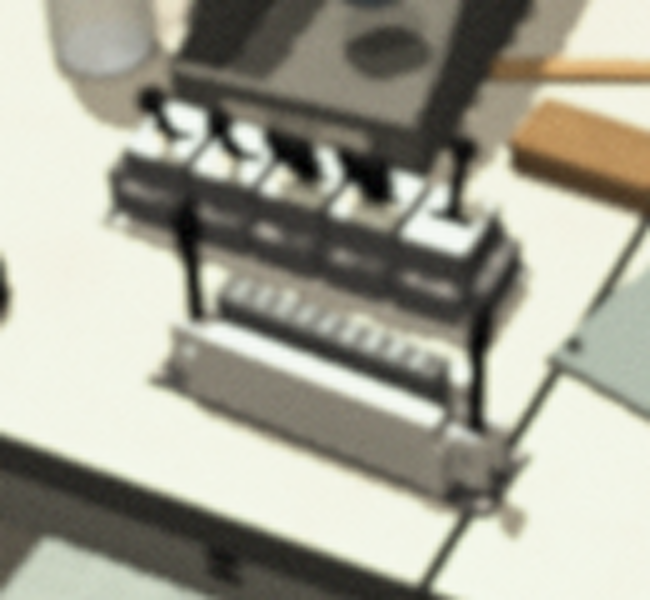

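```bash
cat > h.py <<'E'
import numpy as np
from workcell import env,get_image,get_calibration
def cloud(d,c):
    f=200/np.tan(np.radians(c["fovy"]/2)); v,u=np.mgrid[0:400,0:640]
    P=np.stack([(u-c["cx"])/f*d,(v-c["cy"])/f*d,d,np.ones_like(d)],-1)@c["extrinsics"].T
    return P[...,:3]
E
python3 - <<'E'
from h import *
import cv2
for n in("top","side"):
    d=np.load(f"pics/{n}0d.npy"); im=np.load(f"pics/{n}0i.npy"); P=cloud(d,get_calibration(n))
    ok=(d>0)&(P[...,0]>.25)&(P[...,0]<.62)&(P[...,1]>-.25)&(P[...,1]<.17)
    z=P[...,2]
    print(n,"bench z",np.median(z[ok&(z<.02)]))
    m=((z>.043)&(z<.057)&ok).astype(np.uint8)
    k,l,s,c=cv2.connectedComponentsWithStats(m,connectivity=8)
    for i in range(1,k):
        if s[i,4]>25:
            q=P[l==i]; r=cv2.minAreaRect(q[:,:2].astype(np.float32)); print(s[i],"mean",q.mean(0).round(4),"rect",np.round(r[0],4),np.round(r[1],4),round(r[2],2),"med z",np.median(q[:,2]).round(4))
    m=((z>.075)&(z<.125)&ok).astype(np.uint8)
    k,l,s,c=cv2.connectedComponentsWithStats(m,connectivity=8)
    print("tall")
    for i in range(1,k):
        if s[i,4]>3 and s[i,4]<900:
            q=P[l==i]; print(s[i],"mean",q.mean(0).round(4),"min",q.min(0).round(4),"max",q.max(0).round(4))
E
```

```text
top bench z 0.0008722575020638779
[240 170  57  28 198] mean [0.5598 0.0517 0.0497] rect [0.585  0.0405] [0.0711 0.1455] 1.88 med z 0.0494
[245 208  30  18 413] mean [0.5016 0.0582 0.0497] rect [0.4985 0.0597] [0.0436 0.0758] 0.72 med z 0.0499
[276 208  30  18 331] mean [ 0.5039 -0.0218  0.0498] rect [ 0.4988 -0.02  ] [0.0762 0.0429] 88.85 med z 0.0497
[307 209  15  18 223] mean [ 0.4957 -0.0801  0.0499] rect [ 0.4982 -0.0802] [0.0438 0.036 ] 0.99 med z 0.0499
[283 248  52   9 254] mean [ 0.4093 -0.0686  0.0472] rect [ 0.409  -0.0678] [0.1308 0.0129] 86.68 med z 0.0472
[282 260  52   9 244] mean [ 0.3798 -0.0661  0.0471] rect [ 0.3799 -0.0659] [0.1302 0.012 ] 86.74 med z 0.0471
tall
[210 164  11  21 101] mean [0.594  0.1615 0.1002] min [0.5739 0.1566 0.0756] max [0.6194 0.1697 0.1248]
[234 166   5  17  53] mean [0.6033 0.1141 0.0875] min [0.5826 0.111  0.0752] max [0.6195 0.1178 0.1028]
[293 167   3  12  28] mean [ 0.6073 -0.0291  0.0855] min [ 0.5949 -0.0321  0.0753] max [ 0.619  -0.0265  0.0978]
[355 167  10  36  56] mean [ 0.5649 -0.1897  0.1005] min [ 0.5373 -0.2004  0.0755] max 
[... 1976 characters left out ...]
3 0.0705 0.0774] max [0.4916 0.0844 0.092 ]
[271 186   6   7  31] mean [0.4798 0.0368 0.0865] min [0.4749 0.03   0.0794] max [0.4868 0.0432 0.0919]
[282 190  12   8  60] mean [ 0.4804 -0.0025  0.0852] min [ 0.4759 -0.0166  0.0751] max [0.4871 0.0131 0.0921]
[320 192   6   7  35] mean [ 0.5114 -0.0828  0.0856] min [ 0.5061 -0.0882  0.076 ] max [ 0.5184 -0.0758  0.0939]
[297 194  12   8  63] mean [ 0.4813 -0.0431  0.0858] min [ 0.4762 -0.0561  0.0755] max [ 0.4868 -0.0284  0.0932]
[264 204   7  13  62] mean [0.3976 0.0059 0.0949] min [0.3902 0.0023 0.0754] max [0.4062 0.0137 0.1081]
[323 226   7  13  58] mean [ 0.3882 -0.1493  0.0958] min [ 0.3816 -0.1533  0.0753] max [ 0.3971 -0.1429  0.1084]
```

```bash
python3 - <<'E'
from h import *
P=np.concatenate([cloud(np.load(f"pics/{n}0d.npy"),get_calibration(n)).reshape(-1,3)[np.load(f"pics/{n}0d.npy").ravel()>0] for n in("top","side")])
xs=np.arange(.1,.7,.04); ys=np.arange(.7,-.36,-.04)
print("     "+" ".join(f"{y:5.2f}" for y in ys))
for x in xs[::-1]:
    r=[]
    for y in ys:
        q=P[(abs(P[:,0]-x)<.02)&(abs(P[:,1]-y)<.02)&(P[:,2]<.7)]
        r.append(f"{q[:,2].max():5.2f}" if len(q) else "  -  ")
    print(f"{x:.2f}"," ".join(r))
E
```

```text
0.70  0.66  0.62  0.58  0.54  0.50  0.46  0.42  0.38  0.34  0.30  0.26  0.22  0.18  0.14  0.10  0.06  0.02 -0.02 -0.06 -0.10 -0.14 -0.18 -0.22 -0.26 -0.30 -0.34
0.66  0.10  0.10  0.11  0.10  0.10  0.11  0.01  0.05  0.06  0.12  0.10  0.10  0.12  0.00  0.11  0.11  0.07  0.07  0.11  0.02  0.02  0.02  0.01  0.30  0.30  0.57  0.58
0.62  0.01  0.01  0.01  0.01  0.01  0.00  0.01  0.05  0.06  0.01  0.01  0.01  0.22  0.23  0.16  0.11  0.01  0.01  0.11  0.03  0.03  0.03  0.28  0.29  0.30  0.30  0.58
0.58  0.01  0.00  0.08  0.23  0.05  0.01  0.01  0.00  0.00  0.01  0.01  0.01  0.22  0.22  0.16  0.09  0.01  0.05  0.08  0.02  0.03  0.03  0.28  0.28  0.28  0.28  0.58
0.54  0.00  0.23  0.39  0.39  0.23  0.22  0.04  0.00  0.00  0.38  0.39  0.23  0.03  0.01  0.00  0.06  0.05  0.05  0.05  0.05  0.05  0.01  0.29  0.28  0.28  0.28  0.57
0.50  0.01  0.03  0.39  0.39  0.30  0.38  0.46  0.01  0.23  0.39  0.39  0.23  0.23  0.22  0.01  0.09  0.09  0.09  0.09  0.09  0.09  0.02  0.02  0.28  0.28  0.28  0.28
0.46  0.07  0.04  0.44  0.36  0.31  0.49  0.49  0.01  0.04  0.41  0.36  0.31  0.35  0.35  0.01  0.09  0.
[... 865 characters left out ...]
   -0.07 -0.07   -     -     -  
0.22 -0.88 -0.89 -0.89 -0.88  0.38  0.35 -0.89 -0.89 -0.89 -0.90 -0.90 -0.89 -0.89 -0.89 -0.89 -0.89 -0.89 -0.89 -0.90 -0.90 -0.89 -0.89 -0.89 -0.89   -     -   -0.89
0.18 -0.89 -0.89 -0.89 -0.88 -0.89 -0.89 -0.89 -0.89 -0.89 -0.89 -0.89 -0.89 -0.88 -0.80 -0.80 -0.79 -0.79 -0.80 -0.79 -0.79 -0.80 -0.79 -0.80 -0.89   -     -   -0.89
0.14 -0.89 -0.89 -0.89 -0.89 -0.89 -0.89 -0.88 -0.89 -0.89 -0.89 -0.89 -0.89 -0.89 -0.79  0.00  0.00  0.00  0.00  0.00  0.00  0.00  0.00  0.00 -0.88 -0.89 -0.89 -0.89
0.10 -0.89 -0.89 -0.88 -0.89 -0.89 -0.89 -0.89 -0.89 -0.89 -0.89 -0.89 -0.89 -0.89 -0.01  0.01  0.00  0.02  0.06  0.35  0.35  0.01  0.00  0.00 -0.88 -0.89 -0.89 -0.89
```

```bash
cat >> h.py <<'E'
def yaw(q):
    w,x,y,z=q; return np.degrees(np.arctan2(1-2*(x*x+z*z),2*(x*y-w*z)))
def plan(wps,start=None):
    """wps: (x,y,z,yaw,n)"""
    o=env.get_obs()
    p=np.array(o["tcp_pos"] if start is None else start[:3]); a=yaw(o["ee_rot"]) if start is None else start[3]
    for x,y,z,b,n in wps:
        dp=(np.array([x,y,z])-p)/n; da=(b-a)/n
        for i in range(n):
            t=np.radians(a); yt=np.array([np.cos(t),np.sin(t)]); xt=np.array([-yt[1],yt[0]])
            r=[dp[:2]@xt/.04,dp[:2]@yt/.04,-dp[2]/.04]
            print([[round(float(v),2)+0. for v in r],[0,0,round(-da/4,2)]],end=",\n"); a+=da
        p=np.array([x,y,z])
    print("end",p,a)
def st():
    o=env.get_obs(); print(round(o["t"],2),o["tcp_pos"].round(4),"yaw",round(yaw(o["ee_rot"]),2),"F",o["wrist_force"].round(2),"w",round(o["grip_width"],3))
E
python3 - <<'E'
from h import *
st()
plan([(.25,.24,.231,90,10)])
E
```

```text
0.1 [0.2452 0.5741 0.2301] yaw 66.86 F [ 0.05 -0.73  0.49] w 0.997
[[-0.34, -0.76, 0.0], [0, 0, np.float64(-0.58)]],
[[-0.31, -0.78, 0.0], [0, 0, np.float64(-0.58)]],
[[-0.28, -0.79, 0.0], [0, 0, np.float64(-0.58)]],
[[-0.24, -0.8, 0.0], [0, 0, np.float64(-0.58)]],
[[-0.21, -0.81, 0.0], [0, 0, np.float64(-0.58)]],
[[-0.18, -0.82, 0.0], [0, 0, np.float64(-0.58)]],
[[-0.15, -0.82, 0.0], [0, 0, np.float64(-0.58)]],
[[-0.11, -0.83, 0.0], [0, 0, np.float64(-0.58)]],
[[-0.08, -0.83, 0.0], [0, 0, np.float64(-0.58)]],
[[-0.05, -0.83, 0.0], [0, 0, np.float64(-0.58)]],
end [0.25  0.24  0.231] 90.0
```

Request:
servo_tool --rows '[[[-0.34, -0.76, 0], [0, 0, -0.58]], [[-0.31, -0.78, 0], [0, 0, -0.58]], [[-0.28, -0.79, 0], [0, 0, -0.58]], [[-0.24, -0.8, 0], [0, 0, -0.58]], [[-0.21, -0.81, 0], [0, 0, -0.58]], [[-0.18, -0.82, 0], [0, 0, -0.58]], [[-0.15, -0.82, 0], [0, 0, -0.58]], [[-0.11, -0.83, 0], [0, 0, -0.58]], [[-0.08, -0.83, 0], [0, 0, -0.58]], [[-0.05, -0.83, 0], [0, 0, -0.58]]]' --grip 0.7

```text
t: 0.93
tcp_pos: [0.2499, 0.2389, 0.2307]
ee_rot: [-0.0, -0.002, 1.0, -0.0]
wrist_force: [0.3, 0.6, 0.4]
grip_width: 0.3
```

Request:
servo_tool --rows '[[[-0.3, -0.75, 0], [0, 0, 0]], [[-0.3, -0.75, 0], [0, 0, 0]], [[-0.3, -0.75, 0], [0, 0, 0]], [[-0.3, -0.75, 0], [0, 0, 0]], [[-0.45, -0.88, 0], [0, 0, 0]], [[-0.45, -0.88, 0], [0, 0, 0]], [[-0.45, -0.88, 0], [0, 0, 0]], [[-0.45, -0.88, 0], [0, 0, 0]], [[-0.75, 0, 0.5], [0, 0, 0]], [[-0.75, 0, 0.5], [0, 0, 0]]]'

```text
t: 1.77
tcp_pos: [0.4331, -0.0234, 0.1921]
ee_rot: [0.002, 0.003, 1.0, -0.001]
wrist_force: [-0.8, -0.2, -0.4]
grip_width: 0.3
```

```bash
python3 - <<'E'
from h import *
import cv2
st()
im,d=get_image("wrist"); cv2.imwrite("pics/w1.png",im[:,:,::-1]); np.save("pics/w1d.npy",d)
c=get_calibration("wrist"); print(c)
E
```

```text
1.77 [ 0.4331 -0.0234  0.1921] yaw 89.67 F [-0.76 -0.21 -0.44] w 0.3
{'fovy': 65.82854194880888, 'cx': 319.59995521601854, 'cy': 199.30288066687834, 'extrinsics': array([[ 3.06067283e-03,  9.49151736e-01,  3.14804088e-01,
         3.52437815e-01],
       [ 9.99993445e-01, -3.51404525e-03,  8.72636029e-04,
        -2.16018108e-02],
       [ 1.93449981e-03,  3.14799353e-01, -9.49156270e-01,
         3.27984463e-01],
       [ 0.00000000e+00,  0.00000000e+00,  0.00000000e+00,
         1.00000000e+00]])}
```

View pics/w1.png

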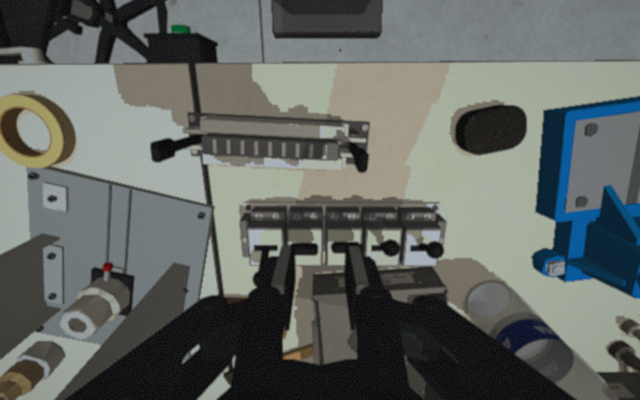

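```bash
python3 - <<'E'
from h import *
import cv2
d=np.load("pics/w1d.npy"); P=cloud(d,get_calibration("wrist"))
z=P[...,2]; ok=(d>0)&(P[...,0]>.36)&(P[...,0]<.53)&(P[...,1]>-.2)&(P[...,1]<.12)
for lo,hi in((.045,.056),(.075,.125)):
    m=((z>lo)&(z<hi)&ok).astype(np.uint8)
    k,l,s,c=cv2.connectedComponentsWithStats(m)
    for i in range(1,k):
        if s[i,4]>20:
            q=P[l==i]; print(s[i],"mean",q.mean(0).round(4),"min",q.min(0).round(4),"max",q.max(0).round(4))
# fingers
m=(d>0)&(d<.22)
v,u=np.where(m); print("near pts lowest", [ (P[m][np.argsort(P[m][:,2])[:5]]).round(4)])
E
```

```text
[203 135 135   9 269] mean [ 0.3874 -0.064   0.0514] min [ 0.3842 -0.1226  0.045 ] max [ 0.3909 -0.0057  0.056 ]
[179 138  12  11  66] mean [ 0.3902 -0.1397  0.0504] min [ 0.3869 -0.1442  0.0451] max [ 0.395  -0.1383  0.0556]
[351 146   8   9  25] mean [0.3971 0.009  0.0505] min [0.3951 0.0073 0.0451] max [0.4018 0.0135 0.0555]
[418 243   7   8  35] mean [0.4943 0.0796 0.0504] min [0.4896 0.0784 0.0452] max [0.5    0.0822 0.056 ]
[260 248  10  11  75] mean [ 0.5009 -0.0767  0.0505] min [ 0.4977 -0.0809  0.0453] max [ 0.5047 -0.073   0.0559]
[150 138  25  25 492] mean [ 0.3905 -0.1417  0.0914] min [ 0.3832 -0.1483  0.0752] max [ 0.3991 -0.139   0.1006]
[354 148  15  25 297] mean [0.3982 0.0103 0.0948] min [0.3916 0.0067 0.0771] max [0.4073 0.0162 0.1009]
[382 240  18  17 236] mean [0.4808 0.0418 0.0801] min [0.475 0.035 0.075] max [0.4891 0.05   0.084 ]
[331 243  32  11 201] mean [ 4.795e-01 -3.000e-04  8.080e-02] min [ 0.4765 -0.0112  0.0751] max [0.485  0.0164 0.0839]
[426 242  18  17 250] mean [0.4825 0.0812 0.0806] min [0.4764 0.0747 0.0751] max [0.4917 0.0893 0.0847]
[290 245  28  11 251] mean [ 0.4813 -0.0341  0.0819] min [ 0.4778 -0.0481  0.0754] max [ 0.4866 -0.0238  0.0851]
[252 272   9  14  71] mean [ 0.5114 -0.0807  0.0796] min [ 0.5067 -0.085   0.0752] max [ 0.5183 -0.0766  0.0834]
near pts lowest [array([[ 0.539 , -0.193 ,  0.1582],
       [ 0.5388, -0.1942,  0.1584],
       [ 0.5396, -0.1886,  0.1585],
       [ 0.5395, -0.1942,  0.1586],
       [ 0.5394, -0.1891,  0.1587]])]
```

Request:
servo_tool --rows '[[[-0.1, 0.02, 0.59], [0, 0, -0.08]], [[-0.1, 0.02, 0.59], [0, 0, 0]], [[-0.1, 0.02, 0.59], [0, 0, 0]], [[-0.05, 0.02, 0.59], [0, 0, 0]], [[0, 0, 0.59], [0, 0, 0]], [[-0.15, 0, 0], [0, 0, 0]], [[-0.15, 0, 0], [0, 0, 0]], [[-0.15, 0, 0], [0, 0, 0]], [[-0.15, 0, 0], [0, 0, 0]], [[-0.15, 0, 0], [0, 0, 0]]]'

```text
t: 2.65
tcp_pos: [0.4754, -0.0167, 0.075]
ee_rot: [-0.001, -0.004, 1.0, -0.0]
wrist_force: [-4.7, -0.1, 4.2]
grip_width: 0.299
```

Request:
servo_tool --rows '[[[-0.1, -0.05, 0], [0, 0, 0]], [[-0.1, 0, 0], [0, 0, 0]], [[-0.1, 0, 0], [0, 0, 0]], [[-0.1, 0, 0], [0, 0, 0]], [[-0.05, 0, 0], [0, 0, 0]], [[0, 0, 0], [0, 0, 0]], [[0, 0, 0], [0, 0, 0]], [[0, 0, 0], [0, 0, 0]], [[0, 0, 0], [0, 0, 0]], [[0, 0, 0], [0, 0, 0]]]'

```text
t: 3.48
tcp_pos: [0.4936, -0.0187, 0.0737]
ee_rot: [0.001, -0.003, 1.0, -0.0]
wrist_force: [-1.0, -0.0, 2.6]
grip_width: 0.303
```

```bash
python3 - <<'E'
from h import *
import cv2
st()
im,d=get_image("wrist"); cv2.imwrite("pics/w2.png",im[:,:,::-1])
im,d=get_image("side"); a=im[120:320,180:420,::-1]; cv2.imwrite("pics/s2.png",cv2.resize(a,None,fx=3,fy=3,interpolation=cv2.INTER_CUBIC))
E
```

```text
3.48 [ 0.4936 -0.0187  0.0737] yaw 90.38 F [-1.04 -0.02  2.55] w 0.303
```

View pics/w2.png

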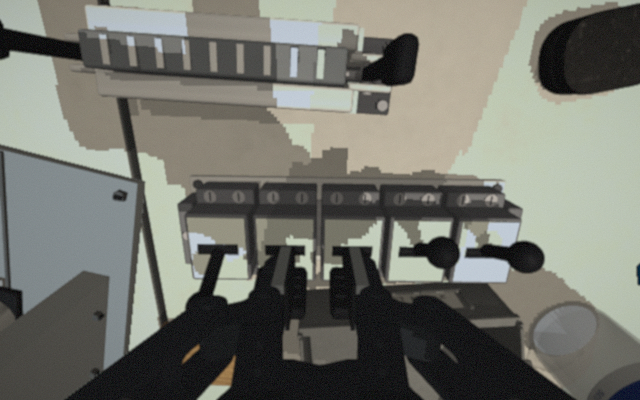

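View pics/s2.png

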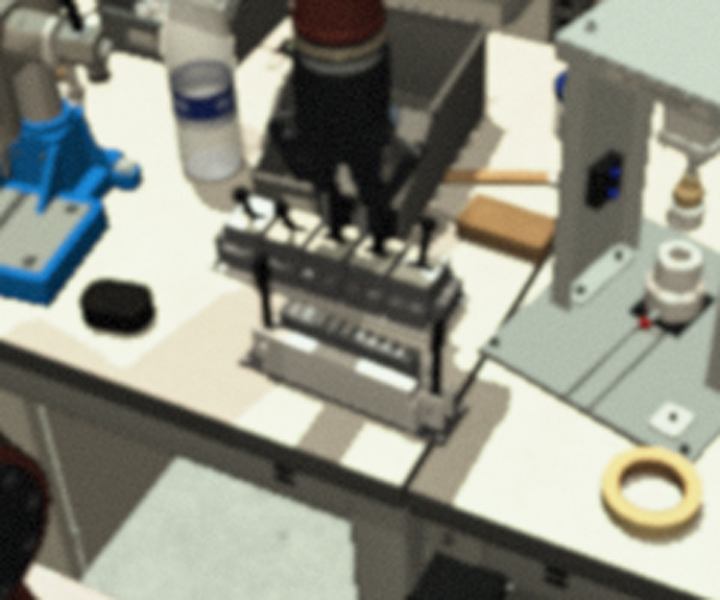

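Request:
servo_tool --rows '[[[-0.05, 0, 0], [0, 0, 0]], [[-0.05, 0, 0], [0, 0, 0]], [[-0.05, 0, 0], [0, 0, 0]], [[-0.03, 0, 0], [0, 0, 0]], [[0, 0, 0], [0, 0, 0]], [[0, 0, 0], [0, 0, 0]], [[0, 0, 0], [0, 0, 0]], [[0, 0, 0], [0, 0, 0]], [[0, 0, 0], [0, 0, 0]], [[0, 0, 0], [0, 0, 0]]]'

```text
t: 4.42
tcp_pos: [0.4982, -0.0186, 0.0725]
ee_rot: [-0.002, -0.003, 1.0, -0.0]
wrist_force: [-6.6, -2.6, 4.6]
grip_width: 0.303
```

Request:
servo_tool --rows '[[[-0.03, 0, 0], [0, 0, 0]], [[-0.03, 0, 0], [0, 0, 0]], [[0, 0, 0], [0, 0, 0]], [[0, 0, 0], [0, 0, 0]], [[0, 0, 0], [0, 0, 0]], [[0, 0, 0], [0, 0, 0]], [[0, 0, 0], [0, 0, 0]], [[0, 0, 0], [0, 0, 0]], [[0, 0, 0], [0, 0, 0]], [[0, 0, 0], [0, 0, 0]]]'

```text
t: 5.25
tcp_pos: [0.4984, -0.0186, 0.0723]
ee_rot: [-0.005, -0.004, 1.0, -0.0]
wrist_force: [-12.8, -2.6, 9.2]
grip_width: 0.301
```

Request:
servo_tool --rows '[[[0.25, 0, 0], [0, 0, 0.1]], [[0.5, 0, 0], [0, 0, 0]], [[0.5, 0, 0], [0, 0, 0]], [[0, 0, -0.6], [0, 0, 0]], [[0, 0, -0.6], [0, 0, 0]], [[0.5, 0, -0.6], [0, 0, 0]], [[0.5, 0, -0.6], [0, 0, 0]], [[0.5, 0, 0], [0, 0, 0]], [[0.5, 0, 0], [0, 0, 0]], [[0.5, 0, 0], [0, 0, 0]]]' --grip 1

```text
t: 6.08
tcp_pos: [0.3534, -0.0184, 0.1701]
ee_rot: [0.003, 0.0, 1.0, -0.0]
wrist_force: [-1.0, 0.6, -0.3]
grip_width: -0.001
```

```bash
python3 - <<'E'
from h import *
import cv2
st()
for n in("wrist","top","side"):
    im,d=get_image(n); np.save(f"pics/{n}3d.npy",d);c=get_calibration(n)
    P=cloud(d,c); z=P[...,2]; ok=(d>0)&(P[...,0]>.47)&(P[...,0]<.535)&(P[...,1]>-.12)&(P[...,1]<.12)
    m=((z>.073)&(z<.1)&ok).astype(np.uint8)
    k,l,s,_=cv2.connectedComponentsWithStats(m); print(n)
    for i in range(1,k):
        if s[i,4]>10:
            q=P[l==i]; print(s[i],"mean",q.mean(0).round(4),"min",q.min(0).round(4),"max",q.max(0).round(4))
    if n=="wrist": cv2.imwrite("pics/w3.png",im[:,:,::-1])
E
```

```text
6.08 [ 0.3534 -0.0184  0.1701] yaw 89.99 F [-1.02  0.64 -0.26] w -0.001
wrist
[325 353   2  11  18] mean [ 0.5079 -0.0115  0.0779] min [ 0.5047 -0.0119  0.0732] max [ 0.5098 -0.0109  0.0815]
top
[276 206  12   8  73] mean [ 0.5142 -0.0008  0.0841] min [ 0.5064 -0.0139  0.0731] max [0.5227 0.0129 0.0909]
[292 207  12   7  73] mean [ 0.5142 -0.0409  0.0842] min [ 0.5071 -0.0538  0.0731] max [ 0.5214 -0.0266  0.0914]
[311 208   6   6  31] mean [ 0.5137 -0.0802  0.0876] min [ 0.507  -0.0858  0.0817] max [ 0.5197 -0.0732  0.092 ]
[246 218   7   7  34] mean [0.4843 0.0792 0.0867] min [0.4771 0.0725 0.08  ] max [0.4919 0.0865 0.0911]
[262 219   7   7  35] mean [0.4825 0.0393 0.0864] min [0.4754 0.0322 0.0763] max [0.4907 0.0472 0.0917]
side
[289 182  11  11  91] mean [ 0.5133 -0.0025  0.0826] min [ 0.5039 -0.0155  0.0731] max [0.5233 0.0138 0.093 ]
[303 186  11  11  93] mean [ 0.5128 -0.0425  0.0826] min [ 0.5045 -0.0556  0.073 ] max [ 0.5222 -0.0283  0.0911]
[272 188   5   5  17] mean [0.4799 0.0345 0.0835] min [0.4748 0.0317 0.0743] max [0.4845 0.041  0.0901]
[320 192   6   9  38] mean [ 0.5112 -0.0826  0.0846] min [ 0.5052 -0.0898  0.0733] max [ 0.5189 -0.0757  0.092 ]
```

View pics/w3.png

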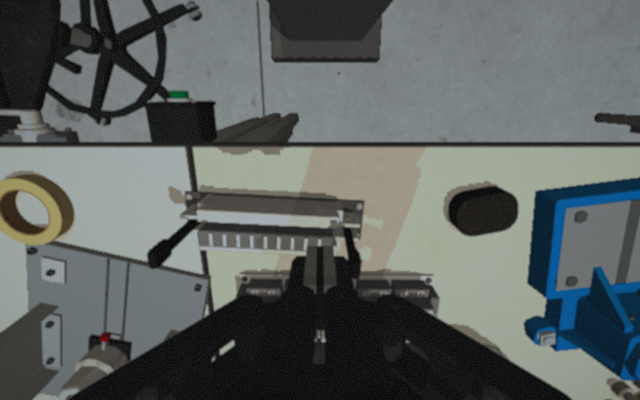

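Request:
servo_tool --rows '[[[-0.56, -0.05, 0], [0, 0, 0.42]], [[-0.56, -0.05, 0], [0, 0, 0.42]], [[0, 0, 0.72], [0, 0, 0]], [[0, 0, 0.72], [0, 0, 0]], [[0, 0, 0.72], [0, 0, 0]], [[0, 0, 0], [0, 0, 0]], [[0, 0.15, 0], [0, 0, 0]], [[0, 0.15, 0], [0, 0, 0]], [[0, 0.15, 0], [0, 0, 0]], [[0, 0.15, 0], [0, 0, 0]]]'

```text
t: 7.07
tcp_pos: [0.4009, 0.0009, 0.0848]
ee_rot: [0.002, 0.029, 1.0, -0.001]
wrist_force: [0.4, -2.9, -1.0]
grip_width: -0.001
```

Request:
servo_tool --rows '[[[0, 0.11, 0.04], [0, 0, 0]], [[0, 0.11, 0], [0, 0, 0]], [[0, 0.11, 0], [0, 0, 0]], [[0, 0.11, 0], [0, 0, 0]], [[0, 0.11, 0], [0, 0, 0]], [[0, 0.11, 0], [0, 0, 0]], [[0, 0, 0], [0, 0, 0]], [[0, 0, 0], [0, 0, 0]], [[0, 0, 0], [0, 0, 0]], [[0, 0, 0], [0, 0, 0]]]'

```text
t: 7.9
tcp_pos: [0.4001, 0.0274, 0.0812]
ee_rot: [-0.0, 0.03, 1.0, 0.0]
wrist_force: [0.2, -0.4, 0.2]
grip_width: 0.0
```

Free of load here; look at how far the lever has gone.

```bash
cat > lev.py <<'E'
from h import *
import cv2,sys
st()
for n in("top","side"):
    im,d=get_image(n);c=get_calibration(n); P=cloud(d,c); z=P[...,2]
    ok=(d>0)&(P[...,0]>.375)&(P[...,0]<.415)&(P[...,1]>-.22)&(P[...,1]<.09)
    print(n)
    m=((z>.06)&(z<.11)&ok).astype(np.uint8)
    k,l,s,_=cv2.connectedComponentsWithStats(m)
    for i in range(1,k):
        if s[i,4]>6:
            q=P[l==i]; t=q[q[:,2]>.083]; print(s[i],"mean",q.mean(0).round(4),"min",q.min(0).round(4),"max",q.max(0).round(4),"top part",t.mean(0).round(4) if len(t) else "")
    cv2.imwrite(f"pics/{n}_{sys.argv[1]}.png",cv2.resize(im[180:300,220:380,::-1],None,fx=4.5,fy=4.5,interpolation=cv2.INTER_CUBIC))
E
python3 lev.py 4
```

```text
7.9 [0.4001 0.0274 0.0812] yaw 86.6 F [ 0.18 -0.35  0.2 ] w 0.0
top
[291 254  44  10 273] mean [ 0.3944 -0.0773  0.0675] min [ 0.3843 -0.1325  0.06  ] max [ 0.4052 -0.0253  0.0773] top part 
[338 259   5   7  29] mean [ 0.3903 -0.146   0.0994] min [ 0.383  -0.1507  0.0728] max [ 0.3972 -0.1417  0.1059] top part [ 0.3904 -0.1467  0.1031]
side
[252 202  16  17 136] mean [0.3944 0.026  0.0916] min [0.3868 0.0107 0.0616] max [0.4053 0.0473 0.11  ] top part [0.3934 0.0251 0.0972]
[275 217  48  27 380] mean [ 0.3926 -0.0715  0.068 ] min [ 0.3817 -0.1361  0.06  ] max [ 0.4055 -0.0158  0.0789] top part 
[323 226   7  18  76] mean [ 0.3882 -0.1489  0.0894] min [ 0.3806 -0.1538  0.0603] max [ 0.3987 -0.1433  0.1069] top part [ 0.3882 -0.1494  0.0977]
```

View pics/side_4.png

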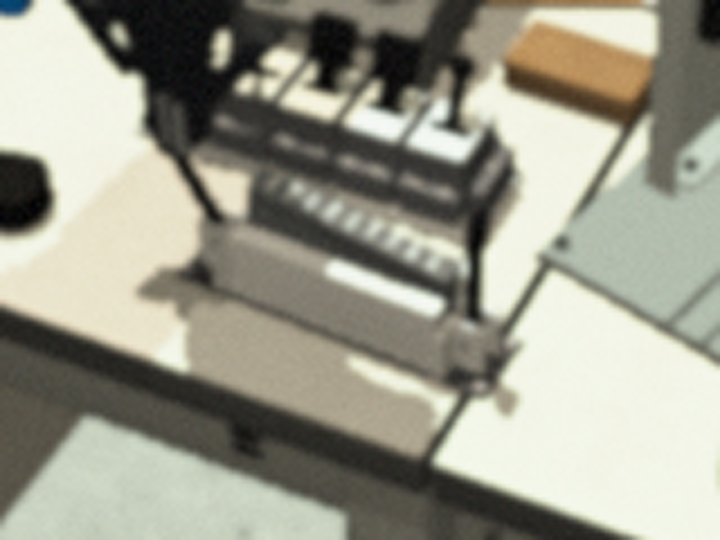

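Request:
servo_tool --rows '[[[0, 0.03, -0.02], [0, 0, 0]], [[0, 0.03, 0], [0, 0, 0]], [[0, 0.03, 0], [0, 0, 0]], [[0, 0.03, 0], [0, 0, 0]], [[0, 0, 0], [0, 0, 0]], [[0, 0, 0], [0, 0, 0]], [[0, 0, 0], [0, 0, 0]], [[0, 0, 0], [0, 0, 0]], [[0, 0, 0], [0, 0, 0]], [[0, 0, 0], [0, 0, 0]]]'

```text
t: 8.83
tcp_pos: [0.4006, 0.0319, 0.0821]
ee_rot: [0.0, 0.029, 1.0, -0.0]
wrist_force: [-0.8, -2.4, -2.2]
grip_width: -0.002
```

Request:
servo_tool --rows '[[[0, 0.03, 0], [0, 0, 0]], [[0, 0.03, 0], [0, 0, 0]], [[0, 0.03, 0], [0, 0, 0]], [[0, 0, 0], [0, 0, 0]], [[0, 0, 0], [0, 0, 0]], [[0, 0, 0], [0, 0, 0]], [[0, 0, 0], [0, 0, 0]], [[0, 0, 0], [0, 0, 0]], [[0, 0, 0], [0, 0, 0]], [[0, 0, 0], [0, 0, 0]]]'

```text
t: 9.67
tcp_pos: [0.4008, 0.0357, 0.0821]
ee_rot: [0.0, 0.03, 1.0, 0.0]
wrist_force: [0.3, -0.6, 0.4]
grip_width: -0.005
```

Request:
servo_tool --rows '[[[0, 0.03, 0], [0, 0, 0]], [[0, 0.03, 0], [0, 0, 0]], [[0, 0.03, 0], [0, 0, 0]], [[0, 0, 0], [0, 0, 0]], [[0, 0, 0], [0, 0, 0]], [[0, 0, 0], [0, 0, 0]], [[0, 0, 0], [0, 0, 0]], [[0, 0, 0], [0, 0, 0]], [[0, 0, 0], [0, 0, 0]], [[0, 0, 0], [0, 0, 0]]]'

```text
t: 10.5
tcp_pos: [0.401, 0.0383, 0.0821]
ee_rot: [-0.0, 0.029, 1.0, -0.001]
wrist_force: [-0.7, -5.6, 0.6]
grip_width: 0.001
```

```bash
python3 lev.py 5
```

```text
10.5 [0.401  0.0383 0.0821] yaw 86.67 F [-0.65 -5.55  0.62] w 0.001
top
[287 254  48  10 316] mean [ 0.395  -0.0727  0.0696] min [ 0.3844 -0.1326  0.0601] max [ 0.4056 -0.0149  0.0806] top part 
[338 259   5   7  29] mean [ 0.3903 -0.146   0.1001] min [ 0.383  -0.1508  0.0706] max [ 0.3972 -0.1417  0.1076] top part [ 0.3903 -0.1464  0.1031]
side
[249 201  15  17 127] mean [0.3955 0.0349 0.0903] min [0.3882 0.0211 0.0602] max [0.4085 0.0567 0.1097] top part [0.3943 0.0341 0.0977]
[276 216  54  28 479] mean [ 0.3921 -0.0836  0.0722] min [ 0.3802 -0.1527  0.0601] max [ 0.4076 -0.0181  0.1094] top part [ 0.388  -0.1495  0.0979]
```

View pics/side_5.png

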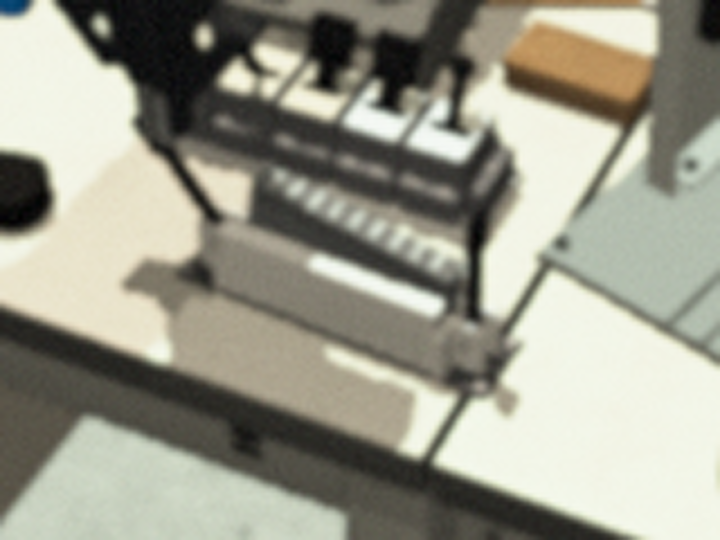

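Request:
servo_tool --rows '[[[0, 0.03, 0], [0, 0, 0]], [[0, 0.03, 0], [0, 0, 0]], [[0, 0, 0], [0, 0, 0]], [[0, 0, 0], [0, 0, 0]], [[0, 0, 0], [0, 0, 0]], [[0, 0, 0], [0, 0, 0]], [[0, 0, 0], [0, 0, 0]], [[0, 0, 0], [0, 0, 0]], [[0, 0, 0], [0, 0, 0]], [[0, 0, 0], [0, 0, 0]]]'

```text
t: 11.43
tcp_pos: [0.401, 0.0387, 0.082]
ee_rot: [-0.0, 0.028, 1.0, -0.003]
wrist_force: [-1.0, -11.6, -1.1]
grip_width: -0.004
```

Request:
servo_tool --rows '[[[0, -0.15, 0], [0, 0, 0]], [[0, 0, -0.7], [0, 0, 0]], [[0, 0, -0.7], [0, 0, 0]], [[0, -0.9, 0], [0, 0, 0]], [[0, -0.9, 0], [0, 0, 0]], [[0, -0.9, 0], [0, 0, 0]], [[0, -0.9, 0], [0, 0, 0]], [[0, 0, 0], [0, 0, 0]], [[0, 0, 0.7], [0, 0, 0]], [[0, 0, 0.5], [0, 0, 0]]]'

```text
t: 12.27
tcp_pos: [0.3934, -0.1087, 0.0903]
ee_rot: [0.002, 0.031, 1.0, 0.0]
wrist_force: [-0.4, 0.7, -0.9]
grip_width: 0.0
```

```bash
python3 lev.py 6
```

```text
12.27 [ 0.3934 -0.1087  0.0903] yaw 86.45 F [-0.38  0.66 -0.95] w 0.0
top
[257 252  14   7  71] mean [0.4017 0.0447 0.0797] min [0.3943 0.028  0.0601] max [0.4093 0.0559 0.0931] top part [0.4019 0.051  0.0884]
[287 254   5   7  25] mean [ 0.3997 -0.02    0.0749] min [ 0.3908 -0.026   0.0613] max [ 0.4056 -0.0147  0.0801] top part 
side
[249 203  14  16  91] mean [0.4    0.0425 0.079 ] min [0.3917 0.0264 0.0603] max [0.4102 0.0564 0.0942] top part [0.4005 0.049  0.0887]
[276 216  54  28 554] mean [ 0.3907 -0.0881  0.0765] min [ 0.3766 -0.153   0.06  ] max [ 0.4082 -0.0173  0.1086] top part [ 0.3849 -0.1251  0.0992]
```

View pics/side_6.png

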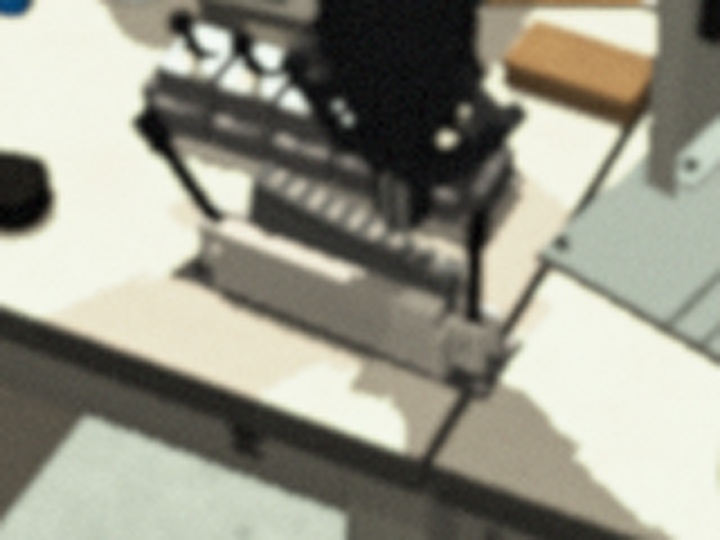

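Request:
servo_tool --rows '[[[0, -0.1, 0.15], [0, 0, 0]], [[0, -0.2, 0], [0, 0, 0]], [[0, -0.2, 0], [0, 0, 0]], [[0, -0.2, 0], [0, 0, 0]], [[0, -0.13, 0], [0, 0, 0]], [[0, -0.13, 0], [0, 0, 0]], [[0, -0.13, 0], [0, 0, 0]], [[0, -0.13, 0], [0, 0, 0]], [[0, -0.13, 0], [0, 0, 0]], [[0, -0.1, 0], [0, 0, 0]]]'

```text
t: 13.2
tcp_pos: [0.3887, -0.1666, 0.0841]
ee_rot: [-0.0, 0.03, 1.0, 0.0]
wrist_force: [0.2, 2.4, -0.9]
grip_width: -0.003
```

Request:
servo_tool --rows '[[[0, -0.05, 0.03], [0, 0, 0]], [[0, -0.05, 0], [0, 0, 0]], [[0, -0.05, 0], [0, 0, 0]], [[0, -0.03, 0], [0, 0, 0]], [[0, 0, 0], [0, 0, 0]], [[0, 0, 0], [0, 0, 0]], [[0, 0, 0], [0, 0, 0]], [[0, 0, 0], [0, 0, 0]], [[0, 0, 0], [0, 0, 0]], [[0, 0, 0], [0, 0, 0]]]'

```text
t: 14.03
tcp_pos: [0.3884, -0.173, 0.0828]
ee_rot: [-0.0, 0.029, 1.0, 0.0]
wrist_force: [0.5, 3.9, -0.7]
grip_width: -0.002
```

Request:
servo_tool --rows '[[[0, -0.03, 0], [0, 0, 0]], [[0, -0.03, 0], [0, 0, 0]], [[0, -0.03, 0], [0, 0, 0]], [[0, 0, 0], [0, 0, 0]], [[0, 0, 0], [0, 0, 0]], [[0, 0, 0], [0, 0, 0]], [[0, 0, 0], [0, 0, 0]], [[0, 0, 0], [0, 0, 0]], [[0, 0, 0], [0, 0, 0]], [[0, 0, 0], [0, 0, 0]]]'

```text
t: 14.87
tcp_pos: [0.3883, -0.1737, 0.0826]
ee_rot: [-0.0, 0.03, 1.0, 0.004]
wrist_force: [2.2, 12.6, 2.3]
grip_width: -0.001
```

Request:
servo_tool --rows '[[[0, 0.15, 0], [0, 0, 0]], [[0, 0, -0.5], [0, 0, 0]], [[0, 0, -0.8], [0, 0, 0]], [[0, 0, -0.8], [0, 0, 0]], [[0, 0, -0.8], [0, 0, 0]], [[0, 0, -0.8], [0, 0, 0]], [[0.4, 0, -0.5], [0, 0, 0]], [[0.5, 0, -0.5], [0, 0, 0]], [[0, 0, 0], [0, 0, 0]], [[0, 0, 0], [0, 0, 0]]]'

```text
t: 15.7
tcp_pos: [0.3533, -0.1704, 0.2729]
ee_rot: [0.002, 0.03, 1.0, -0.003]
wrist_force: [-0.8, 1.1, -0.1]
grip_width: -0.003
```

```bash
python3 lev.py 7; python3 - <<'E'
from h import *
import cv2
for n in("top","side"):
    im,d=get_image(n);c=get_calibration(n); P=cloud(d,c); z=P[...,2]; ok=(d>0)&(P[...,0]>.47)&(P[...,0]<.535)&(P[...,1]>-.12)&(P[...,1]<.12)
    m=((z>.075)&(z<.1)&ok).astype(np.uint8); k,l,s,_=cv2.connectedComponentsWithStats(m)
    for i in range(1,k):
        if s[i,4]>6: print(n,P[l==i].mean(0).round(4))
    ok=(d>0)&(P[...,0]>.386)&(P[...,0]<.403)&(z>.062)&(z<.09)
    for y in(-.12,-.09,-.07,-.05,-.02):
        q=z[ok&(abs(P[...,1]-y)<.008)]; print(n,"module top at y",y,np.percentile(q,90).round(4) if len(q) else None)
    i0=np.load(f"pics/{n}0i.npy")
    cv2.imwrite(f"pics/{n}_full8.png",im[:,:,::-1])
E
```

```text
15.7 [ 0.3533 -0.1704  0.2729] yaw 86.56 F [-0.84  1.06 -0.15] w -0.003
top
[257 252  13   7  69] mean [0.4018 0.0453 0.0814] min [0.3943 0.0303 0.0617] max [0.4094 0.0557 0.0968] top part [0.4019 0.0509 0.0894]
[284 253  49  11 325] mean [ 0.3965 -0.069   0.077 ] min [ 0.3853 -0.1272  0.0662] max [ 0.4076 -0.0089  0.0813] top part 
[347 259  13   8  65] mean [ 0.3881 -0.1811  0.0813] min [ 0.3804 -0.1926  0.0603] max [ 0.3962 -0.165   0.0927] top part [ 0.388  -0.187   0.0886]
side
[249 203  14  15  89] mean [0.4002 0.0429 0.0793] min [0.3922 0.027  0.0602] max [0.4124 0.0569 0.0948] top part [0.4006 0.0493 0.0888]
[273 215  48  27 513] mean [ 0.3928 -0.0739  0.0736] min [ 0.3838 -0.1313  0.0601] max [ 0.4079 -0.0109  0.0833] top part [ 0.3945 -0.0235  0.0833]
[333 237  13  11  61] mean [ 0.3856 -0.1833  0.0812] min [ 0.3793 -0.194   0.0612] max [ 0.397  -0.1664  0.0942] top part [ 0.3863 -0.1891  0.0896]
top [ 0.5147 -0.0007  0.0848]
top [ 0.5149 -0.0407  0.0852]
top [ 0.5137 -0.0802  0.0875]
top [0.4843 0.0791 0.087 ]
top [0.4823 0.0393 0.0866]
top module top at y -0.12 0.0792
top module top at y -0.09 0.0794
top module top at y -0.07 0.0793
top module top at y -0.05 0.0795
top module top at y -0.02 0.0793
side [0.4818 0.076  0.0867]
side [ 0.514  -0.0023  0.0839]
side [0.4804 0.0371 0.0861]
side [ 0.5134 -0.0424  0.0838]
side [ 0.5114 -0.0828  0.0857]
side module top at y -0.12 0.0803
side module top at y -0.09 0.0801
side module top at y -0.07 0.0803
side module top at y -0.05 0.08
side module top at y -0.02 0.0797
```

View pics/side_7.png

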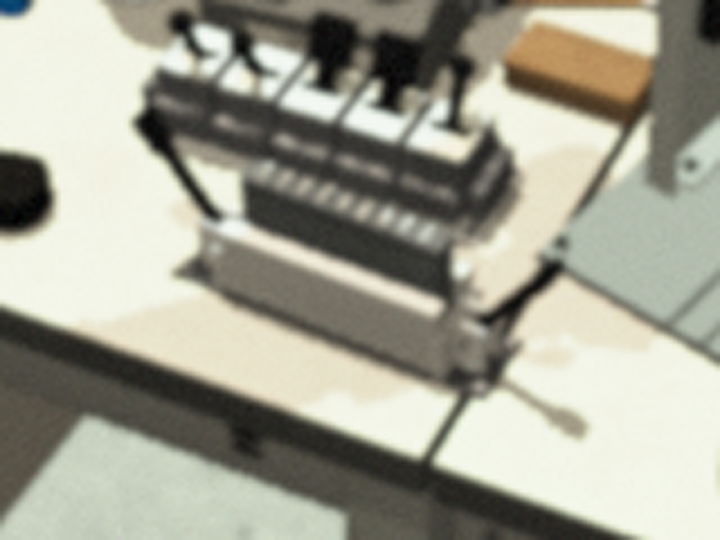

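View pics/top_full8.png

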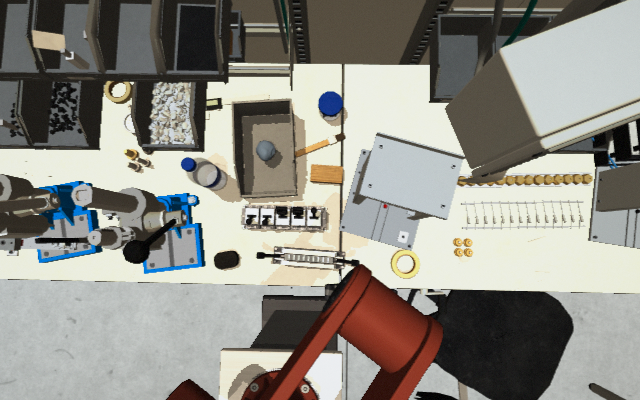

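```bash
python3 -c "
from workcell import finish_job
print(finish_job())"
```

```text
the job is handed in; nothing more can be done
None
```

I switched off both broad-handled breakers (bank y = 0 and −40 mm) with one push of the partly opened fingers. Then I swung the left ejector lever open, followed by the right, each until it met its stop at about 12 N. The job was handed in at about 16 s of the 48 s allowed.

The last checks, from the top and side depth images, showed:
- **Broad handles:** both lean back at x ≈ 0.514–0.515 m, matching the round breaker that was already off.
- **Round handles:** all three are within about 1 mm of where they started.
- **Ejector levers:** the two tips are about 47 mm outward and 94 mm high, which is about 0.6 rad.
- **Module:** it stands level, with its top 79–80 mm above the bench, so its centre is about 53–54 mm up.
- **Loose items:** the tape roll, case and wooden block look unmoved in the final picture. I judged this by eye and did not measure it.
- **Robot:** it is clear of everything, with the tool 0.27 m above the bench.

None of the checks failed. The side camera and the top camera disagreed by 2–3 mm in x and y, and the wrist depth read about 6 mm low on the handles, so I relied on the top view and on contact force at the stops.

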